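Set and clamp the slotted stop of a glass-packing jig

ROBOT

A 6-joint arm with a two-finger parallel gripper is mounted at the origin on the work surface. World frame = base frame: x ahead of the robot, y to its left, z up, the work surface at z = 0. Lengths are in mm, angles in rad, forces in N, time in s.
With the tool pointing down it reaches from about 325 to 875 mm from the base axis. Payload 4.4 kg.
Tool frame: the origin (TCP) lies on the centre line of the jaws, within the pads' length; the fingertips stand ahead of it and the grasp point (between the pads) lies 6 mm ahead of it (ctrl.tcp_to_tips is the z of the fingertips in the tool frame, in mm); z points along the fingers, y is the line along which they close (so a half turn about z gives the same grasp; the last joint's range is limited). The gripper opens to 85 mm and grips with 20 to 120 N. Pads are 22 mm wide; open, the fingers measure 114 mm over their backs; the gripper's body (76 mm by 85 mm) begins 54 mm behind the grasp point. The pads swing forward as they close: fully open they stand 13 mm farther back than shut.
Start: joints at [-1.313, 0.207, 1.542, -0, 1.393, -0.15], TCP at [228.028, -527.855, 256.282] pointing down, gripper open.
Joint ranges: [-2.73, 2.73], [-0.86, 2.22], [0.23, 2.46], [-1.11, 4.25], [0.08, 2.63], [-2.82, 2.82]. Speed limits (rad/s): [2.79, 2.79, 3.14, 3.14, 3.14, 3.14].

INTERFACE

Orientations are given as a 3x3 rotation matrix whose columns are the frame's x, y, z axes.
In Python, from plant import ctrl, sensors, optics gives the robot as it stands. Calls block until the motion is done:
- ctrl.move_ptp(position, orientation): joint-space move of the TCP to a pose.
- ctrl.move_l(position, rot=None, vel=150, threshold=None): straight line of the TCP; rot=None keeps the orientation; vel is the mean speed in mm/s. With threshold (N) it stops when the force on the tool has changed by that much, and returns True; else False.
- ctrl.set_joints(angles): joint-space move.
- ctrl.gripper_to(opening, force=None): finger opening in mm; force is the grip in N (None keeps the last); returns when the fingers have stopped.
- ctrl.hold(seconds).
- ctrl.solve_ik(position, orientation): joint angles nearest the present ones, or None.
- sensors.read_state(): the state.
- optics.grab_frame(name): name is "side" or "top"; returns (picture, depth): 480x640x3 uint8, red, green, blue; 480x640 float32, mm along the optical axis (not along the pixel's ray), 0 where there is no reading.
- optics.camera_params(name): a dict with "mtx" (3x3 intrinsics, pixels), "k1" (the pictures are not rectified: a ray, as slopes to the right and down, at radius r is drawn at 1 + k1 r^2 times it, then the intrinsics apply), "R" (3x3) and "t" (3): a world point X has camera coordinates R X + t. Camera axes: x right, y down, z forward; pixel columns grow to the right and rows downward; lengths in mm; the calibration is good to about 2 mm. A picture is of the moment at which its call begins. camera_params takes no time and is no camera call.
A pose or a line that the arm cannot do raises ctrl.MotionError and nothing moves.
- ctrl.finish_job(): hands the job in; it is judged then, once.
The state is a dict: "t": time; "q": joint angles; "qvel": joint speeds; "tau": joint torques, N m; "eef_pos": TCP position; "eef_rot": TCP orientation; "force": force on the tool from outside, world axes, zero at the start; "wrist_torque": the same for the moment, N m; "grip_width": finger opening in mm; "grasp_force": force on a finger pad.
Only numpy, scipy, OpenCV 4.12 (cv2) and the standard library are available. Lean on these libraries where they do the work, as an engineer would, in place of code of your own. Each camera call takes 0.05 s, during which the arm holds its last target. There are 200 camera calls.

TASK

Set the stop of the packing jig: slide the slotted steel bracket along its two bolts until its upright flange presses against the tip of the marker post's set screw, pressing lightly but definitely (some 5 N) for a moment and never shoving hard. Then swing the clamp lever clockwise, without straining it, until it is firmly tight with the flange still touching the screw tip, and leave the glassware and the other things where they stand.

Things in the scene. Friction and masses are not known exactly. Their poses are not given: they have to be found in the camera images.
- jig_board: plywood board fixed to the table, 240 (x) x 420 (y) x 15 mm thick; origin mid underside; +x away from the robot at yaw 0, +y the way the slotted stop must slide. On its centre line (x = 0) stand two 8 mm bolts: clamp bolt at y = -61 mm, guide bolt at y = +41 mm (18 mm round head, top 30 mm above the table)
- slotted_stop: loose steel bracket, 0.18-0.35 kg, on the board over both bolts, axes as the board: plate 60 (x) x 230 (y) x 6 mm with two 88 x 10 mm slots; upright flange at its +y end, 60 wide, y = 107 to 115 mm, top 56 mm above the underside. Origin: mid underside. Slides along y against 1 to 4 N of friction, 1 mm play sideways
- marker_post: fixed steel post ahead of the flange on the board's centre line, axes as the board: block 36 (x) x 16 (y) x 42 mm on a foot plate reaching to +y. A 10 mm brass set screw goes through it along y, axis 28 mm above the board; its tip, on the -y side, marks where the flange belongs. It sticks out 3 to 36 mm, differently each time and not measured: find it by feel. Origin: foot of the block's -y face
- clamp_lever: dark lever on the vertical clamp bolt; origin on its axis, 40 mm above the table, under the 22 mm hub; arm 54 mm up, at the start pointing roughly to board +x. CLOCKWISE from above (arm from board +x to -y) screws the washer down: about 4 N at the knob while loose, rising steeply after 0.6 to 1.1 rad; 7 to 12 N at the knob is firmly tight. Stays where left
- lever_knob (a point): top centre of the upright black knob at the lever's end: 16 mm diameter, 34 mm high, from 48 to 82 mm above the table, 70 mm from the bolt's axis; it is pushed sideways to swing the lever
- clamp_washer: square steel washer 26 x 26 x 4 mm on the clamp bolt under the lever; goes down onto the bracket as the lever turns clockwise; origin in the middle of its underside
- shot_glass1: small clear shot glass, 42 mm across, 55 mm high, standing on the board's far side level with the upright flange; a bystander, origin in the middle of its underside
- shot_glass2: the same kind of shot glass, standing on the board's near right corner; a bystander, origin in the middle of its underside
- glass_mug: clear glass mug, 72 mm across, 95 mm high; a bystander, origin in the middle of its underside
- decanter: clear glass decanter, 124 mm across, 165 mm high; a bystander, origin in the middle of its underside
- wrench: steel open-ended wrench, 160 mm long, lying on the table; a bystander, origin in the middle of its underside (lying)
- stopper_jar: glass jar with black cap, 60 mm across, 100 mm high; a bystander, origin in the middle of its underside

How it is judged (in metres and radians):
On the way, in this order (a step that is already met when the one before it is completed fails the run):
1. the flange is pressed against the marker post's screw with more than 3 N for 0.3 s (contact force between slotted_stop and marker_post above 3 N), for 0.3 s.
2. then the clamp is tightened: the washer bears on the bracket with more than 25 N (contact force between clamp_washer and slotted_stop above 25 N), for 0.3 s.
At the end, for the whole second after the job is handed in: the flange still bears on the marker post's screw (more than 0.1 N of contact), the bracket lies flat and at rest, and the lever, let go, keeps the washer clamped on the bracket with more than 25 N (contact force between slotted_stop and marker_post above 0.1 N and contact force between clamp_washer and slotted_stop above 25 N and angle between slotted_stop's own z axis and vertical below 0.05 rad and linear speed of slotted_stop below 0.01 m/s and angular speed of clamp_lever below 0.05 rad/s); the robot touches nothing.
It fails at once if the bracket is shoved against the marker post's screw with more than 20 N (contact force between slotted_stop and marker_post above 20 N).
It fails at once if the lever is strained: pushed or squeezed by the fingers with more than 24 N (contact force between the fingers and clamp_lever above 24 N).
It fails at once if a bystander is moved by more than 15 mm or knocked (distance of any of shot_glass1, shot_glass2, glass_mug, decanter, wrench, stopper_jar from where it was at the start of the episode above 0.015 m).
It also fails if it takes over 64 s, if anything falls off the work surface, if the arm or the gripper's body presses on something with over 40 N, if the wrist force passes 120 N, or if a joint passes its speed limit or range.

## Working session

There is one attempt and no reset: what is moved stays moved. The work goes in short steps, each a Python script; the robot and the scene stay as the last script left them, time stands still between calls to the robot, and variables do not carry over. Pictures are saved under pics/ and viewed, at most 10 in all, crops included, and the job is handed in when it is done.

```bash
ls; mkdir -p pics; python3 - <<'E'
from plant import ctrl,sensors,optics
import cv2,numpy as np
for n in("top","side"):
    p,d=optics.grab_frame(n); cv2.imwrite(f"pics/{n}0.png",p[:,:,::-1]); np.save(f"{n}0.npy",d)
    c=optics.camera_params(n); print(n,c)
s=sensors.read_state();print(s["t"],s["eef_rot"],s["force"],ctrl.tcp_to_tips)
E
```

```text
pics
top {'mtx': array([[564.73483644,   0.        , 318.44654181],
       [  0.        , 564.73483644, 228.78696454],
       [  0.        ,   0.        ,   1.        ]]), 'k1': -0.040936985537814496, 'R': array([[ 0.02493526, -0.99967127,  0.00596478],
       [-0.99420585, -0.02542212, -0.10444353],
       [ 0.10456083, -0.00332589, -0.99451293]]), 't': array([ -15.49802783,  515.40319037, 1526.38351794])}
side {'mtx': array([[624.0348201 ,   0.        , 318.52749858],
       [  0.        , 624.0348201 , 245.807093  ],
       [  0.        ,   0.        ,   1.        ]]), 'k1': 0.025827579847391872, 'R': array([[-0.74432875, -0.66778218, -0.00645523],
       [-0.4651768 ,  0.5253861 , -0.71244648],
       [ 0.47915055, -0.52729158, -0.70169676]]), 't': array([ 403.36606308,  305.92914774, 1255.75649314])}
0.1 [[ 9.17996877e-01  3.96587226e-01 -5.53322045e-04]
 [ 3.96587514e-01 -9.17994776e-01  1.98344985e-03]
 [ 2.78664127e-04 -2.04024138e-03 -9.99997880e-01]] [0.68855532 0.50254092 0.72451754] 25.0
```

View pics/top0.png

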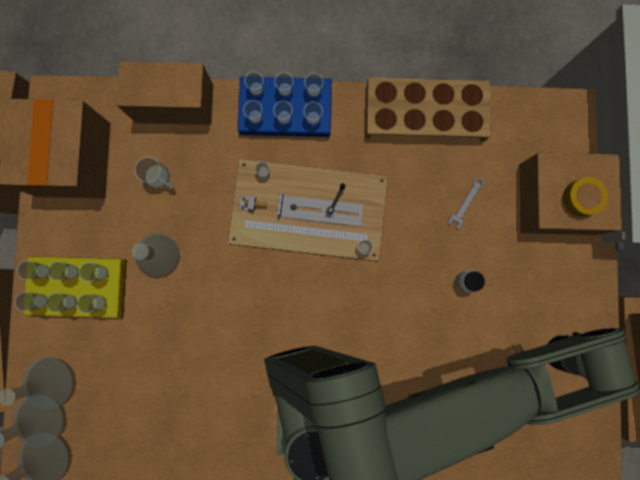

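View pics/side0.png

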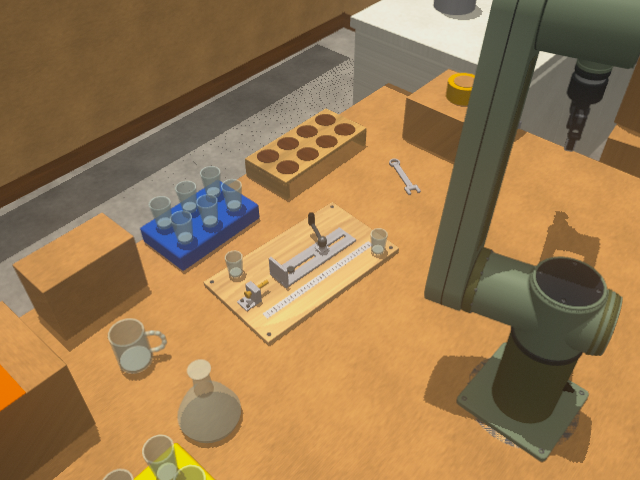

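The top view shows the board with corners near (238,160), (387,178), (381,260) and (230,244). The flange is at about (281,206), the post at (252,204), and the lever knob at (342,186) with its bolt near (330,211). The shot glasses are at (262,171) and (364,247). I'll zoom in on both views.

```bash
cat >h.py <<'E'
import numpy as np,cv2
from plant import ctrl,sensors,optics
def world(n,uv,z):
    c=optics.camera_params(n);K,k,R,t=c["mtx"],c["k1"],c["R"],c["t"]
    p=cv2.undistortPoints(np.array([[uv]],float),K,np.array([k,0,0,0.]))[0,0]
    d=R.T@np.array([p[0],p[1],1]);o=-R.T@t
    return o+d*(z-o[2])/d[2]
E
python3 - <<'E'
import cv2
a=cv2.imread("pics/top0.png")[150:270,225:395];cv2.imwrite("pics/topz.png",cv2.resize(a,None,fx=4.6,fy=4.6,interpolation=cv2.INTER_CUBIC))
a=cv2.imread("pics/side0.png")[200:345,200:400];cv2.imwrite("pics/sidez.png",cv2.resize(a,None,fx=4,fy=4,interpolation=cv2.INTER_CUBIC))
E
```

```text
(no output)
```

View pics/topz.png

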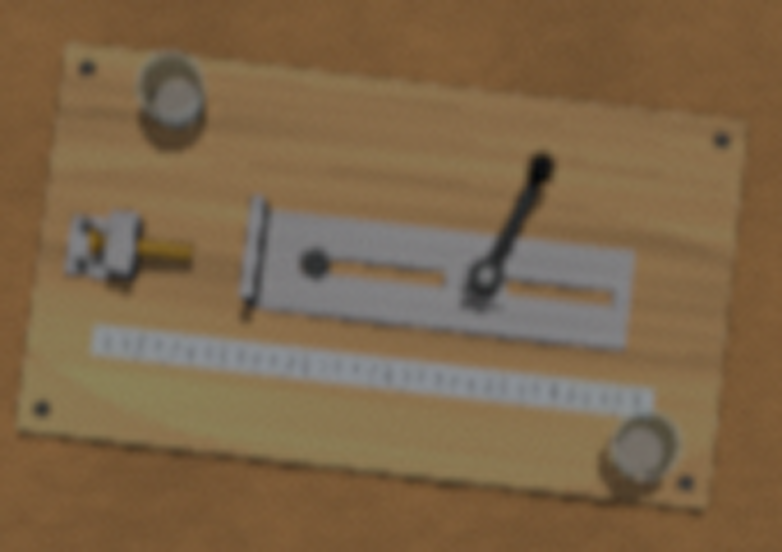

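View pics/sidez.png

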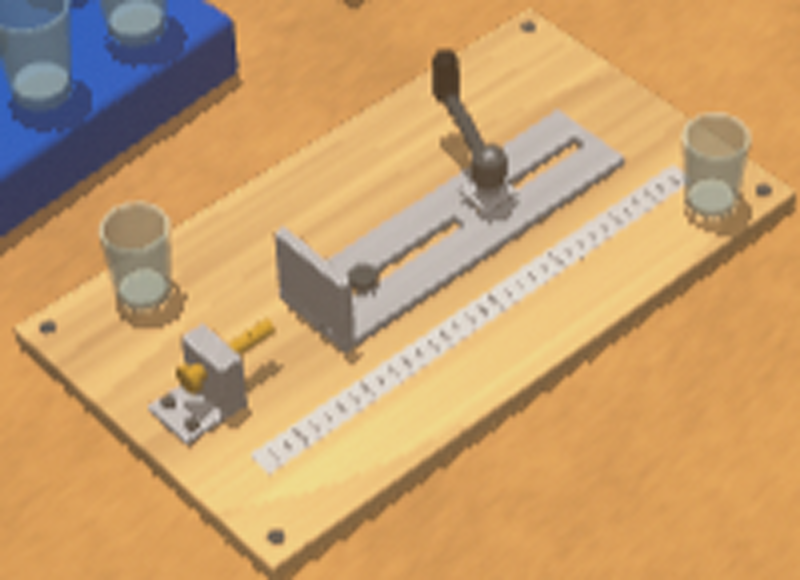

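The zoomed views show board corners (zoom px) at about (66,44), (745,122), (705,510) and (18,432). The flange top edge is at (256,247), the screw tip at (192,257), the knob at (541,165), the hub at (486,275) and the guide bolt head at (315,263). The far glass stands beside the gap, well clear of the centre line.

```bash
python3 - <<'E'
from h import *
zt=lambda u,v:((u+.5)/4.6-.5+225,(v+.5)/4.6-.5+150)
zs=lambda u,v:((u+.5)/4-.5+200,(v+.5)/4-.5+200)
def fit(L,W):
    L=np.array(L,float);W=np.array(W);l0=L.mean(0);w0=W.mean(0);a=L-l0;b=W-w0
    th=np.arctan2((a[:,0]*b[:,1]-a[:,1]*b[:,0]).sum(),(a*b).sum());c,s=np.cos(th),np.sin(th);R=np.array([[c,-s],[s,c]])
    o=w0-R@l0;return th,o,R,W-(L@R.T+o)
C=[(120,210),(120,-210),(-120,-210),(-120,210)]
for n,f,px in(("top",zt,[(66,44),(745,122),(705,510),(18,432)]),("side",zs,[(14,331),(530,8),(797,195),(272,577)])):
    W=[world(n,f(*p),15)[:2] for p in px];th,o,R,r=fit(C,W);print(n,th,o,r.round(1).tolist())
    B=lambda p,z:(R.T@(world(n,f(*p),z)[:2]-o)).round(1)
    if n=="top":
        for k,p,z in(("flange",(256,247),71),("guide",(315,263),30),("knob",(541,165),82),("hub",(486,275),62),("tip",(192,257),43),("flL",(262,198),71),("flR",(247,296),71),("plate-y",(631,299),21)):print(k,B(p,z))
    else:
        for k,p,z in(("flange tl",(278,234),71),("fl tr",(353,292),71),("guide",(363,275),30),("knob",(445,57),82),("tip",(272,326),43),("hub",(489,160),66)):print(k,B(p,z))
E
```

```text
top -0.08802930246803123 [570.20332331  28.07519617] [[-0.4, -1.0], [-1.1, 1.9], [1.0, 1.9], [0.5, -2.8]]
flange [ 0.4 74.1]
guide [ 0.7 41.1]
knob [ 65.5 -85.6]
hub [  0.6 -61.2]
tip [ -5.8 113.4]
flL [29.6 74.1]
flR [-28.8  75.9]
plate-y [   1.8 -150. ]
side -0.08983751052411612 [566.29026931  26.91577732] [[-0.8, -0.9], [1.1, -2.2], [0.5, 0.9], [-0.9, 2.2]]
flange tl [29.8 78.1]
fl tr [-34.4  76.6]
guide [ 1.9 39.5]
knob [ 67.7 -87.4]
tip [ -2.2 111.4]
hub [ -5.1 -56.1]
```

```bash
cat >>h.py <<'E'
TH=-0.0885;O=np.array([569.,27.7])
def rz(a):return np.array([[np.cos(a),-np.sin(a)],[np.sin(a),np.cos(a)]])
def bw(x,y,z):
    p=O+rz(TH)@np.array([x,y]);return np.array([p[0],p[1],z])
def rot(a,s):  # tool y along board direction a (times s), z down
    y=s*np.array([np.cos(a+TH),np.sin(a+TH),0]);z=np.array([0,0,-1.]);return np.column_stack([np.cross(y,z),y,z])
def fb():  # force in board axes
    f=np.mean([(ctrl.hold(.02),sensors.read_state()["force"])[1] for _ in range(5)],0);g=rz(-TH)@f[:2];return np.array([g[0],g[1],f[2]])
E
python3 - <<'E'
from h import *
ctrl.gripper_to(0,40)
print(ctrl.tcp_to_tips,sensors.read_state()["grip_width"])
for s in(1,-1):
    for a,p in((0,bw(0,47,200)),(-.36,bw(55,-60,150)),(-1.7,bw(0,-120,150))):
        q=ctrl.solve_ik(p,rot(a,s));print(s,a,None if q is None else np.round(q,2))
s=-1 if ctrl.solve_ik(bw(0,47,200),rot(0,1)) is None else 1
E
```

```text
25.0 0.10891451499495611
1 0 [-0.02  0.26  1.59 -0.    1.29  0.07]
1 -0.36 [-0.2   0.4   1.52 -0.    1.22  0.25]
1 -1.7 [-0.32  0.3   1.66 -0.    1.18  1.47]
-1 0 None
-1 -0.36 None
-1 -1.7 [-0.32  0.3   1.66 -0.    1.18 -1.67]
```

```bash
python3 - <<'E'
from h import *
R=rot(0,1)
ctrl.move_ptp(bw(0,46,200),R)
ctrl.move_l(bw(0,46,100),vel=150)
p,d=optics.grab_frame("top");cv2.imwrite("pics/a.png",cv2.resize(p[150:270,225:395,::-1],None,fx=4,fy=4,interpolation=cv2.INTER_CUBIC))
p,d=optics.grab_frame("side");cv2.imwrite("pics/b.png",cv2.resize(p[180:345,200:400,::-1],None,fx=3.6,fy=3.6,interpolation=cv2.INTER_CUBIC))
print(fb(),sensors.read_state()["t"],sensors.read_state()["eef_pos"]-bw(0,46,100))
E
```

```text
[ 0.10552111 -0.09690408 -0.46603839] 4.3333 [ 1.1427411  -0.02372018  1.50109979]
```

View pics/b.png

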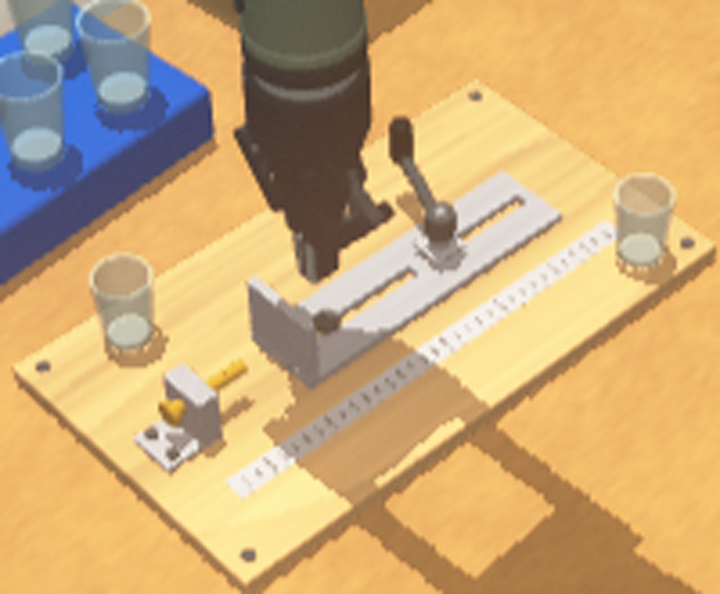

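The fingertips, at about (318,272) in the crop, hang over the plate just behind the flange and clear of the lever knob at (400,140). I'll lower and slide in short steps.

```bash
python3 - <<'E'
from h import *
if ctrl.move_l(bw(0,46,62),vel=60,threshold=4): print("touch",sensors.read_state()["eef_pos"]); raise SystemExit
f0=fb();print("f0",f0.round(2))
y=46
hit=False
while y<64:
    y+=3;hit=ctrl.move_l(bw(0,y,62),vel=25,threshold=5);f=fb()-f0;print(y,hit,f.round(2))
    if hit: break
    if f[1]<-0.7:break
print(sensors.read_state()["t"])
E
```

```text
f0 [-0.09  0.1  -0.15]
49 False [ 0.51 -0.06  0.24]
52 False [0.03 0.02 0.54]
55 False [-0.31 -0.21  0.26]
58 False [ 0.28 -0.12  0.28]
61 False [ 0.24 -0.18  0.11]
64 False [ 0.23 -0.9   0.1 ]
7.3
```

```bash
python3 - <<'E'
from h import *
y=64;L=[];fr=None
while y<105:
    st=4 if y<80 else .5
    y+=st;hit=ctrl.move_l(bw(0,y,62),vel=25 if st==4 else 10,threshold=5);f=fb();print(y,hit,f.round(2))
    if y<82:L.append(-f[1]);fr=np.median(L)
    if -f[1]>fr+2.5:break
print("fr",fr,sensors.read_state()["t"])
E
```

```text
68 False [-0.15 -0.36 -0.7 ]
72 False [-0.11 -0.24 -0.  ]
76 False [ 0.26  0.03 -0.1 ]
80 False [ 0.14 -0.09  0.02]
80.5 False [-0.16 -1.79  0.24]
81.0 False [-0.35 -3.16  0.75]
fr 0.29904248163011926 9.5333
```

```bash
python3 - <<'E'
from h import *
y=81
while y<105:
    y+=.5;hit=ctrl.move_l(bw(0,y,62),vel=10,threshold=4);f=fb();print(y,hit,f.round(2))
    if -f[1]>5.5 or hit:break
p,d=optics.grab_frame("side");cv2.imwrite("pics/c.png",cv2.resize(p[220:320,220:345,::-1],None,fx=6,fy=6,interpolation=cv2.INTER_CUBIC))
print(sensors.read_state()["t"])
E
```

```text
81.5 False [ 0.35 -2.42  0.91]
82.0 False [ 0.4  -2.54  0.88]
82.5 False [-0.17 -1.75  0.78]
83.0 False [-0.26 -2.82  1.44]
83.5 False [-0.25 -2.64  0.79]
84.0 False [ 0.09 -2.57  1.54]
84.5 False [-0.01 -2.84  1.57]
85.0 False [ 0.02 -2.69  0.89]
85.5 False [ 0.03 -2.95  1.51]
86.0 False [-0.13 -2.78  1.77]
86.5 False [-0.01 -2.83  1.71]
87.0 False [-0.24 -3.31  1.68]
87.5 False [-0.29 -2.61  2.07]
88.0 False [-0.41 -2.96  2.18]
88.5 False [-0.14 -3.31  2.38]
89.0 False [-0.52 -3.16  2.45]
89.5 False [ 0.35 -3.04  2.  ]
90.0 False [-0.17 -3.07  2.34]
90.5 False [ 0.02 -3.34  2.47]
91.0 False [-0.1  -3.24  2.27]
91.5 False [ 0.32 -3.79  2.85]
92.0 False [ 0.12 -3.76  2.8 ]
92.5 False [ 0.1  -3.79  2.63]
93.0 False [-0.16 -3.85  2.99]
93.5 False [ 0.44 -4.    3.09]
94.0 False [-0.15 -3.74  2.82]
94.5 False [ 0.2  -4.7   3.53]
95.0 False [-0.35 -5.72  3.42]
18.9167
```

View pics/c.png

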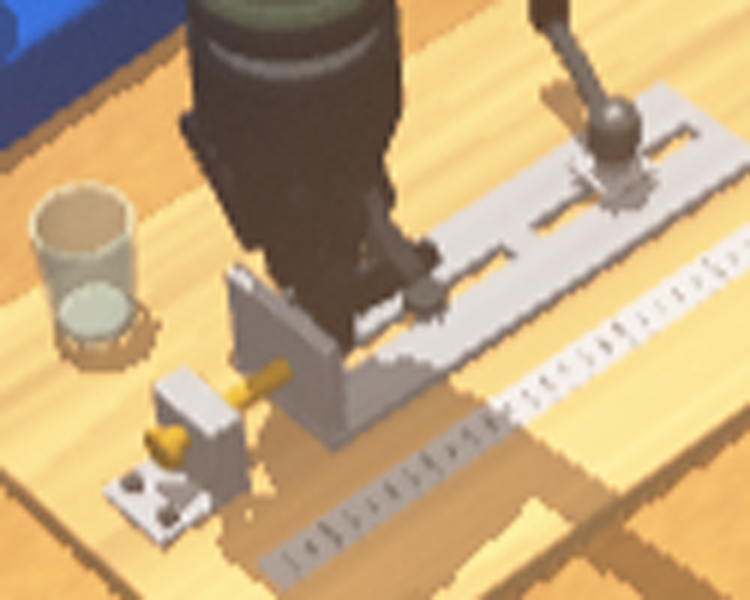

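The screw tip at about (285,372) meets the flange face, and the force is starting to climb above the roughly 3.8 N of sliding friction. I'll press up to about 10 N in total.

```bash
python3 - <<'E'
from h import *
y=95
while y<98.5:
    y+=.25;ctrl.move_l(bw(0,y,62),vel=8);f=fb();print(y,f.round(2))
    if -f[1]>9.8:break
ctrl.hold(.6);print(fb().round(2))
for d in(.5,1,2,4,8):
    ctrl.move_l(bw(0,y-d,62),vel=8 if d<4 else 25);print(d,fb().round(2))
ctrl.move_l(bw(0,y-14,62),vel=60)
ctrl.move_l(bw(0,y-14,140),vel=150)
p,d=optics.grab_frame("side");cv2.imwrite("pics/d.png",cv2.resize(p[200:320,220:370,::-1],None,fx=5,fy=5,interpolation=cv2.INTER_CUBIC))
print(sensors.read_state()["t"])
E
```

```text
95.25 [-0.37 -6.7   3.47]
95.5 [-0.07 -7.98  3.57]
95.75 [-0.33 -8.18  4.03]
96.0 [-0.71 -9.27  4.08]
96.25 [-0.14 -9.66  4.24]
96.5 [ -0.22 -10.15   4.57]
[ -0.42 -10.62   4.55]
0.5 [-0.17 -8.68  4.12]
1 [-0.06 -7.41  3.89]
2 [ 0.14 -5.14  2.34]
4 [-0.05 -0.11  0.08]
8 [ 0.1   0.29 -0.42]
24.3167
```

View pics/d.png

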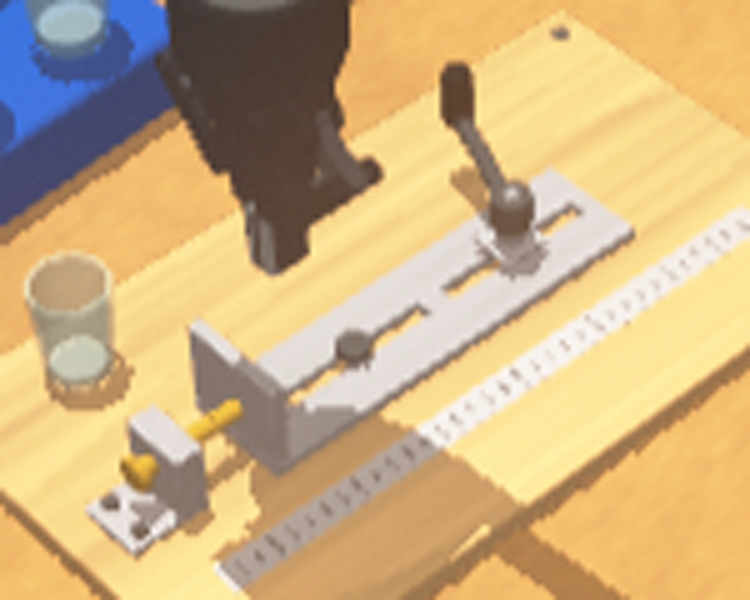

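The bracket stays put with the screw tip against the flange at about (240,408). Next I'll push the knob clockwise along its arc.

```bash
cat >>h.py <<'E'
def lev(phi,d,z=87,r=70):
    u=np.array([np.cos(phi),np.sin(phi)]);t=np.array([-u[1],u[0]]);p=np.array([0,-61])+r*u+d*t;return bw(p[0],p[1],z)
def fl(phi):
    f=fb();u=np.array([np.cos(phi),np.sin(phi)]);return np.array([f[:2]@u,f[:2]@np.array([-u[1],u[0]]),f[2]])
E
python3 - <<'E'
from h import *
p0=-.36
ctrl.move_ptp(lev(p0,36,140),rot(p0,1))
if ctrl.move_l(lev(p0,36),vel=80,threshold=4):print("touch");raise SystemExit
d=36
while d>14:
    d-=2.5;hit=ctrl.move_l(lev(p0,d),vel=25,threshold=5);f=fl(p0);print(d,hit,f.round(2))
    if f[1]>1.2:break
phi=p0
while phi>-1.75:
    phi-=.04 if phi>-.85 else .02
    hit=ctrl.move_l(lev(phi,d),rot(phi,1),vel=30,threshold=8);f=fl(phi);print(round(phi,2),hit,f.round(2))
    if f[1]>9 or hit or abs(f[0])>6:break
print(sensors.read_state()["t"])
E
```

```text
33.5 False [0.12 0.15 0.25]
31.0 False [-0.09 -0.42 -0.26]
28.5 False [0.06 0.22 0.11]
26.0 False [0.13 0.4  0.01]
23.5 False [ 0.11  0.23 -0.02]
21.0 False [-0.06 -0.08 -0.29]
18.5 False [-0.05  0.71 -0.16]
16.0 False [ 0.68  3.15 -0.7 ]
-0.4 False [ 0.84  2.7  -0.67]
-0.44 False [ 1.31  2.93 -0.4 ]
-0.48 False [ 1.32  2.19 -0.82]
-0.52 False [ 1.41  2.1  -0.06]
-0.56 False [ 1.31  2.5  -0.38]
-0.6 False [1.43 2.6  0.11]
-0.64 False [1.29 2.28 0.09]
-0.68 False [0.91 2.69 0.31]
-0.72 False [1.1  2.33 0.4 ]
-0.76 False [1.2  2.38 0.53]
-0.8 False [0.32 2.14 0.56]
-0.84 False [-0.1   2.38  0.62]
-0.88 False [-0.07  2.32  1.52]
-0.9 False [-0.46  3.04  0.76]
-0.92 False [-0.63  2.88  0.92]
-0.94 False [-1.45  2.72  1.27]
-0.96 False [-1.68  2.72  1.49]
-0.98 False [-1.64  2.93  1.37]
-1.0 False [-2.15  3.1   0.67]
-1.02 False [-2.27  3.15  1.14]
-1.04 False [-2.23  2.81  0.43]
-1.06 False [-2.42  2.52  0.55]
-1.08 False [-2.31  2.86 -0.41]
-1.1 False [-2.15  2.85 -0.11]
-1.12 False [-2.13  2.87 -0.73]
-1.14 False [-2.23  2.86 -0.82]
-1.16 False [-2.53  3.33 -1.66]
-1.18 False [-2.5   4.33 -2.  ]
-1.2 False [-2.63  4.89 -2.62]
-1.22 False [-3.21  6.04 -2.66]
-1.24 False [-3.12  6.44 -3.39]
-1.26 False [-3.28  7.55 -4.16]
-1.28 False [-3.8   8.3  -4.22]
-1.3 False [-4.72  9.01 -5.18]
39.8
```

```bash
python3 - <<'E'
from h import *
d=16;phi=-1.3
while phi>-1.5:
    phi-=.02
    ctrl.move_l(lev(phi,d),rot(phi,1),vel=25);f=fl(phi);print(round(phi,2),f.round(2))
    if f[1]>11.8 or np.linalg.norm(f)>16.5:break
ctrl.hold(.4);print(fl(phi).round(2))
for k in(17,18,20,24,34):ctrl.move_l(lev(phi,k),vel=20 if k<22 else 50)
ctrl.move_l(lev(phi,34,160),vel=150)
print(fl(phi).round(2),sensors.read_state()["t"])
p,_=optics.grab_frame("side");cv2.imwrite("pics/e.png",cv2.resize(p[200:345,200:400,::-1],None,fx=4,fy=4,interpolation=cv2.INTER_CUBIC))
E
```

```text
-1.32 [-4.47 10.18 -5.59]
-1.34 [-4.67 10.76 -6.56]
-1.36 [-5.2  11.72 -6.75]
-1.38 [-5.39 11.81 -7.76]
[-5.34 12.06 -7.79]
[-0.3   0.12 -0.29] 43.6833
```

View pics/e.png

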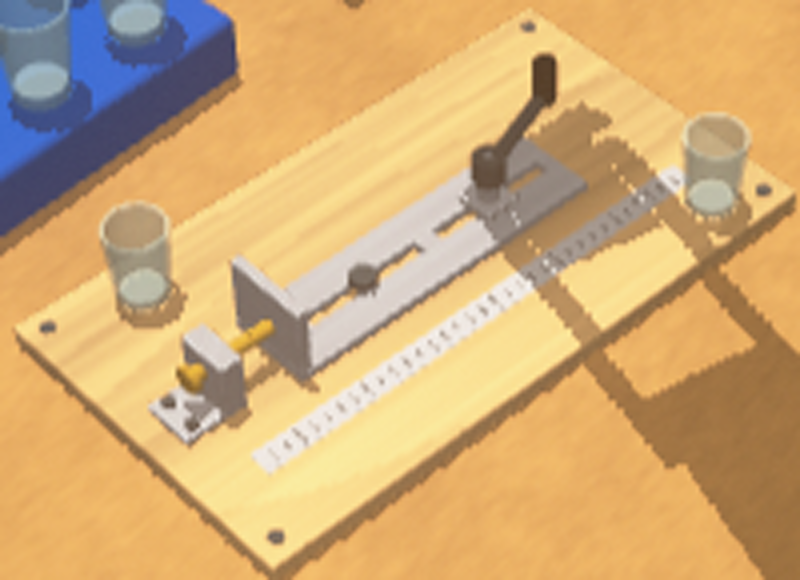

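The lever now points toward the plate's end with the knob at (543,75). The screw tip at (268,328) still sits on the flange, and both shot glasses are where they were. I'm handing in.

```bash
python3 -c "
from plant import ctrl
print(ctrl.finish_job())"
```

```text
the job is handed in; nothing more can be done
None
```

I pressed the flange against the screw tip with an estimated 6 N, swung the lever clockwise to about 12 N at the knob and handed the job in at about 44 s. No verdict came back: the last picture shows the flange on the screw tip and both shot glasses in place, but I could not measure the contact or washer force after letting go.

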